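# Find the hidden catch and open the die drawer of a wire winder

### The arm

A 7-joint arm with a two-finger parallel gripper is mounted at the origin on the work surface. World frame = base frame: x ahead of the robot, y to its left, z up, the work surface at z = 0. Lengths are in m, angles in rad, forces in N, time in s.
With the tool pointing down it reaches from about 0.35 to 0.9 m from the base axis. Payload 7.2 kg.
Tool frame: the origin (TCP) lies at the very end of the fingers, on their centre line; the grasp point (between the pads) lies 19 mm behind it; z points along the fingers, y is the line along which they close (so a half turn about z gives the same grasp; the last joint's range is limited). The gripper opens to 85 mm and grips with 20 to 120 N. Pads are 22 mm wide; open, the fingers measure 114 mm over their backs; the gripper's body (76 mm by 85 mm) begins 54 mm behind the grasp point. The pads swing forward as they close: fully open they stand 13 mm farther back than shut.
Start: joints at [-1.232, 0.411, -0.013, 1.596, 0.006, 1.134, -0.082], TCP at [0.247, 0.574, 0.21] pointing down, gripper open.
Joint ranges: [-2.95, 2.95], [-0.29, 1.99], [-1.47, 1.44], [0.14, 2.54], [-1.03, 4.17], [0.13, 1.85], [-2.86, 2.86]. Speed limits (rad/s): [2.39, 2.39, 3.01, 3.01, 3.14, 3.14, 3.14].

### API

Orientations are given as a rotation vector (axis times angle).
In Python, from cell import bot, grab_frame, spotter gives the robot as it stands.
- The arm moves only by the tool carry_out, never from a script. Its argument "deltas" is a list of rows, each a list of 2 entries, a list of its own where there are three numbers: the shift along the tool's x, y, z as a fraction of full scale, then the turn, a rotation vector about the tool's x, y, z as a fraction of full scale. In form: [[[tx, ty, tz], [wx, wy, wz]], ...]. A call has 1 to 12 rows; each row is the pose to reach, as a shift and turn from the pose commanded when the call began, along the tool's axes at that moment; what a row does not reach only later rows make up. Full scale, the value 1, is 100 mm for a shift and pi/2 rad for a turn. A row lasts 1/8 s, in which the tool goes at most 62.5 mm and 10.7 degrees, less where a joint would pass 70% of its speed; a pose out of reach is approached as far as the arm can. A call with a number of a shift or a turn outside -1 to 1 is refused whole. A call with a gripper value outside its range is refused whole. "gripper" is the opening, from -1 (shut) to 1 (fully open), set as the call begins (left out, the last holds). The fingers move at their own pace and stop on an object; "squeeze" is the grip in N (left out, the last holds). Time passes only in rows, so rows that repeat a pose let the fingers close. It gives the time, the measured TCP pose, the force, the opening and the grip force at its end, in the units of the state.
- bot.observe(): the state, without advancing time (a new reading comes with each control period).
- grab_frame(name): name is "scene" or "top" or "wrist"; returns a dict with "img" (420x560x3 uint8, red, green, blue), "depth" (420x560 float32, m along the optical axis (not along the pixel's ray), 0 where there is no reading), "K" (3x3 intrinsics, pixels), "cam_to_world" (4x4, takes a point from camera to world coordinates). Camera axes: x right, y up, looking along -z (the intrinsics and any distortion apply to the point x, -y, -z); pixel columns grow to the right and rows downward; lengths in m; the calibration is good to about 2 mm. The wrist camera is an equidistant fisheye: a pixel r from the principal point sees the ray r / f radians off the axis. A picture is of the moment at which its call begins.
- bot.job_done(): hands the job in; it is judged then, once.
Trained networks look in a picture, given as the dict that the camera call returned (one of the last four; its "shot" number tells which), for a name from the list of things; names that differ only in an ending like _2 or _b are one class to them, and where a whole thing is asked for, a point or a joint stands for the part that bears it (a point fixed in the world has none). Each returns a list of dicts, best first, with "conf" (0 to 1); they miss things now and then, are a little off and sometimes report something else, mostly with a low value. They report only what shows in the picture. A call takes as long as a camera call.
- spotter.look_for(query, picture): "extent" ([left, top, width, height] in pixels, round what is visible of it).
- spotter.mark_of(query, picture): "at" ([column, row] in pixels: a listed point, or the origin of a listed thing).
The state is a dict: "time": time; "joints": joint angles; "qvel": joint speeds; "joint_efforts": joint torques, N m; "tcp_pos": TCP position; "orientation": TCP orientation; "ft_force": force on the tool from outside, world axes, zero at the start; "wrist_torque": the same for the moment, N m; "opening": opening from 0.0 (shut) to 1.0 (fully open); "finger_force": force on a finger pad.
Only numpy, scipy, OpenCV 4.12 (cv2) and the standard library are available. Lean on these libraries where they do the work, as an engineer would, in place of code of your own. Each camera call takes 0.05 s, during which the arm holds its last target. There are 200 camera calls.

### The job

Open the die drawer under the wire winder. It is locked by a catch in a recess hidden somewhere along the dark steel ledge above the drawer, under a flush sprung flap that cannot be seen: slide a fingertip along the ledge, pressing lightly (never more than 40 N), until it drops in, and press the catch down so that the drawer springs ajar. Then draw the drawer fully out by its tab and let go, leaving the spool, the beaker and the bottle around it where they stand.

Things in the scene. Friction and masses are not known exactly. Their poses are not given: they have to be found in the camera images.
- ledge (a point): Middle of the ledge, on its top face: a smooth, rigid, level dark steel strip along the top of the winder's front, 115 above the table. Axes: x level into the machine, y along the ledge, z up. Measured from this point in mm: bare from y = -120 to 120 and x = -30 (front edge of the housing) to 22, where a fence rises 12. Behind it (x > 32) the deck is 14 higher than the ledge.
- ledge_left (a point): Left end of the bare ledge (its y = +120), on its top face; beyond it a grey hood, 13 higher than the ledge, covers the strip's end.
- ledge_right (a point): Right end of the bare ledge (its y = -120), on its top face; beyond it an equal hood.
- winder: The winder: light grey housing fixed to the table, 500 wide, 250 deep, 127 high, axes as the ledge; origin on the table 115 mm below point ledge. The winding head (spool, motor, control box) stands on its deck from 105 mm behind the ledge's middle line, up to 240 above the table.
- flap (a joint): Sinking of the flap over the recess in m, 0 flush to 0.016. The recess is 80 along the ledge's y and 48 along x (x = -26 to 22), its middle anywhere from y = -55 to 55. The flap stays level, starts to yield at 1 N, is 10 mm down at 2 N and there meets the catch; springs back when let go.
- catch (a joint): Travel of the catch under the flap in m: 0 at rest, 0.006 fully down, a hard stop. With the flap it starts to yield at about 5 N and is fully down at about 12 N; springs back up when let go. It frees the drawer from about 0.004, and the drawer springs ajar.
- tab (a point): Grip point of the drawer's pull tab, 88 above the table. The tab is an upright aluminium plate before the middle of the drawer's front, 12 thick (along the ledge's y), 36 long (along x), from 60 to 105 above the table, free on both sides. Shut, this point is 58 mm in front of the ledge's middle line; it moves with the drawer. Axes as the ledge.
- drawer (a joint): How far the drawer is out in m: 0 shut, 0.025 to 0.04 once sprung ajar, 0.100 at its stop. It slides along -x of the ledge and stays where it is left (friction about 1 N).
- spool: Loose wire spool standing upright on the table, 84 in diameter, 84 high; origin at the centre of its underside.
- beaker: Loose steel beaker, 72 in diameter, 80 high, open at the top; origin at the centre of its underside.
- wash_bottle: Loose white plastic bottle, 60 in diameter, 150 high; origin at the centre of its underside.

How it is judged:
On the way:
1. the hidden catch has been pressed down (at least 3.5 mm) (value of joint catch above 0.0035 m), for 0.05 s.
At the end, for the whole second after the job is handed in: The drawer is out by at least 85 mm of its 100 mm and at rest, and the catch is back up (within 2 mm) with nothing pressing it (value of joint drawer above 0.085 m and velocity of joint drawer below 0.01 m/s and value of joint catch below 0.002 m); the robot touches nothing.
It fails at once if before the drawer has sprung ajar, the fingers press on anything (ledge, flap, housing, tab) with more than 40 N (value of joint drawer below 0.01 m and contact force between the fingers and anything else above 40 N).
It fails at once if the spool, the beaker or the bottle is moved by more than 20 mm (distance of any of spool, beaker, wash_bottle from where it was at the start of the episode above 0.02 m).
It also fails if it takes over 72 s, if anything falls off the work surface, if the arm or the gripper's body presses on something with over 40 N, if the wrist force passes 120 N, or if a joint passes its speed limit or range.

## Working session

There is one attempt and no reset: what is moved stays moved. The work goes in short steps, Python scripts to look and compute and a tool call to move; the robot and the scene stay as the last step left them, time stands still between calls to the robot, and variables do not carry over. Pictures are saved under pics/ and viewed, at most 10 in all, crops included, and the job is handed in when it is done.

Besides the shell and the picture viewer there is one more tool, called after "Call:" as name(argument=value, ...), one argument or row to a line, values as JSON. carry_out: Moves the arm, as the interface text tells. Shift numbers are shares of 100 mm and turn numbers shares of pi/2 rad, none past 1 either way. Its arguments: {"type":"object","properties":{"deltas":{"type":"array"},"gripper":{"type":"number"},"squeeze":{"type":"number"}},"required":["deltas"]}

```bash
mkdir -p pics; cat > h.py <<'E'
import numpy as np, cv2
from cell import bot, grab_frame, spotter
from scipy.spatial.transform import Rotation as R
def px2w(f,u,v,d=None,z=None):
    K=f["K"];T=np.array(f["cam_to_world"])
    r=np.array([(u-K[0][2])/K[0][0],-(v-K[1][2])/K[1][1],-1.])
    if z is not None:
        w=T[:3,:3]@r; return T[:3,3]+w*(z-T[2,3])/w[2]
    if d is None: d=f["depth"][int(round(v)),int(round(u))]
    return T[:3,:3]@(r*d)+T[:3,3]
E
python3 - <<'E'
from h import *
np.set_printoptions(precision=4,suppress=True)
ims=[]
Z=dict(ledge=.115,ledge_left=.115,ledge_right=.115,tab=.088,spool=0,beaker=0,wash_bottle=0,winder=0)
for c in ["scene","top"]:
    f=grab_frame(c); cv2.imwrite(f"pics/{c}0.png",f["img"][:,:,::-1])
    print(c,np.array(f["cam_to_world"])[:3,3])
    for n,z in Z.items():
        for q in spotter.mark_of(n,f)[:2]:
            print(n,q["conf"],np.array(q["at"]),px2w(f,*q["at"],z=z))
s=bot.observe();print(s["tcp_pos"],s["orientation"],R.from_rotvec(s["orientation"]).as_matrix(),s["ft_force"],s["time"])
E
```

```text
scene [ 0.1616 -0.6713  1.3088]
ledge 0.84 [288.5 183.1] [0.6105 0.0282 0.115 ]
ledge_left 0.77 [258.  157.6] [0.5819 0.1467 0.115 ]
ledge_right 0.89 [317.4 209. ] [ 0.6331 -0.0821  0.115 ]
tab 0.91 [269.5 197.6] [0.5506 0.0292 0.088 ]
spool 0.7 [183.3 157.3] [0.4243 0.3442 0.    ]
spool 0.24 [316.4 213.6] [ 0.6675 -0.0371  0.    ]
wash_bottle 0.66 [352.3 358.4] [ 0.5159 -0.4359  0.    ]
winder 0.74 [288.5 207.3] [0.6093 0.0224 0.    ]
top [ 0.4199 -0.0571  1.4242]
ledge 0.77 [260.7 181.4] [0.6103 0.0266 0.115 ]
ledge_left 0.56 [221.1 189.5] [0.5888 0.1406 0.115 ]
ledge_right 0.62 [301.1 172.4] [ 0.6344 -0.0901  0.115 ]
tab 0.69 [265.3 200.2] [0.5586 0.0155 0.088 ]
spool 0.97 [163.1 248.4] [0.4232 0.3384 0.    ]
beaker 0.85 [372.1 251.9] [ 0.4017 -0.3073  0.    ]
wash_bottle 0.7 [260.  181.8] [0.6258 0.0361 0.    ]
winder 0.93 [264.7 186.6] [0.6104 0.0216 0.    ]
[0.2473 0.574  0.2102] [0.6346 3.0768 0.0001] [[-0.9184  0.3957  0.    ]
 [ 0.3957  0.9184  0.    ]
 [ 0.      0.     -1.    ]] [-0.2811 -0.4028  0.2021] 0.9
```

View pics/scene0.png

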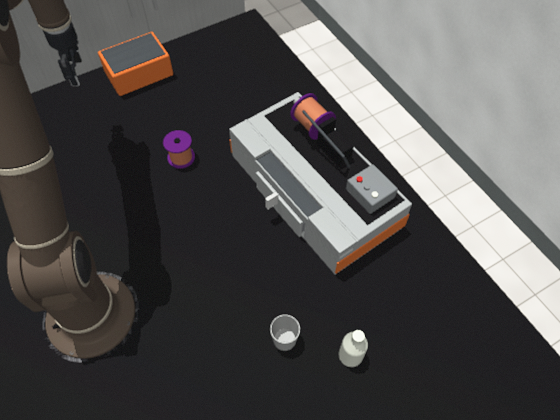

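View pics/top0.png

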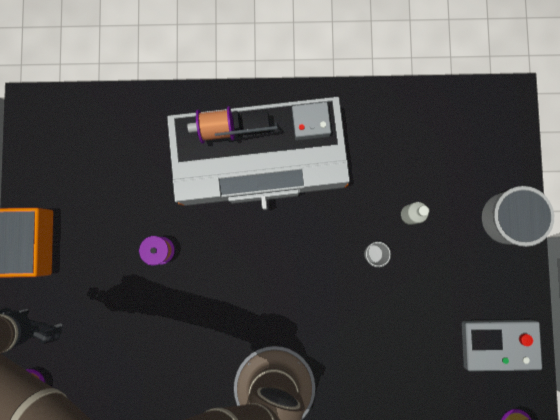

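The scene view shows the winder with its dark ledge from (258,158) to (317,209) and the tab at (270,199). The top view shows the ledge from (220,187) to (302,178), the tab at (265,200), the spool at (156,250), the beaker at (377,254) and the bottle at (415,213). I'll refine the yaw from depth.

```bash
python3 - <<'E'
from h import *
np.set_printoptions(precision=4,suppress=True)
for c in ["scene","top"]:
    f=grab_frame(c);K=f["K"];T=np.array(f["cam_to_world"])
    v,u=np.mgrid[:420,:560];d=f["depth"]
    P=np.stack([(u-K[0][2])/K[0][0]*d,-(v-K[1][2])/K[1][1]*d,-d],-1)@T[:3,:3].T+T[:3,3]
    g=f["img"].max(-1).astype(int)
    box=(P[...,0]>.5)&(P[...,0]<.72)&(abs(P[...,1]-.03)<.18)
    m=box&(abs(P[...,2]-.115)<.008)&(g>40)&(g<130)
    m=cv2.morphologyEx(m.astype(np.uint8),cv2.MORPH_OPEN,np.ones((3,3)))
    n,l,st,_=cv2.connectedComponentsWithStats(m);i=1+st[1:,4].argmax()
    q=P[l==i];print(c,len(q),q.mean(0),cv2.minAreaRect((q[:,:2]*1000).astype(np.float32)))
    m2=(P[...,2]>.09)&(P[...,2]<.14)&(P[...,0]>.45)&(abs(P[...,1])<.4)
    print(" housing",cv2.minAreaRect((P[m2][:,:2]*1000).astype(np.float32)))
    # bottle / beaker from depth
    m3=(P[...,2]>.04)&(P[...,2]<.2)&(P[...,1]<-.25)&(P[...,1]>-.55)&(P[...,0]>.3)&(P[...,0]<.65)
    n,l,st,ce=cv2.connectedComponentsWithStats(m3.astype(np.uint8))
    for i in range(1,n):
        if st[i,4]>40: print(" obj",P[l==i].mean(0))
E
```

```text
scene 1304 [0.6101 0.0276 0.117 ] ((608.9454956054688, 30.934165954589844), (52.55947494506836, 237.89974975585938), 5.224789142608643)
 housing ((1036.621337890625, 138.51800537109375), (1378.49365234375, 610.6290283203125), 22.149850845336914)
 obj [ 0.4001 -0.3037  0.0664]
 obj [ 0.5072 -0.4333  0.1054]
top 1310 [0.6101 0.0252 0.1145] ((610.0262451171875, 25.797348022460938), (47.2235107421875, 240.29576110839844), 5.7279276847839355)
 housing ((695.961669921875, -54.456756591796875), (712.230224609375, 330.5350036621094), 86.27186584472656)
 obj [ 0.5147 -0.4172  0.1055]
 obj [ 0.3964 -0.3183  0.0669]
```

Call:
carry_out(
  deltas=[
    [[-0.33,-0.22,0],[0,0,-0.1]],
    [[-0.66,-0.44,0],[0,0,-0.21]],
    [[-1,-0.66,0],[0,0,-0.32]],
    [[-1,-0.66,0],[0,0,-0.32]],
  ],
  gripper=-1,
  squeeze=30,
)

```text
time: 1.5
tcp_pos: [0.316, 0.4709, 0.2105]
orientation: [-0.145, 3.137, -0.002]
ft_force: [-0.6, 1.3, -0.6]
opening: 0.141
finger_force: 0.0
```

Call:
carry_out(
  deltas=[
    [[-0.25,-0.45,0],[0,0,0]],
    [[-0.5,-0.95,0],[0,0,0]],
    [[-0.5,-0.95,0],[0,0,0]],
  ],
)

```text
time: 1.88
tcp_pos: [0.3745, 0.3808, 0.2104]
orientation: [-0.138, 3.137, -0.002]
ft_force: [-1.0, 0.9, 0.1]
opening: -0.001
finger_force: 0.0
```

Call:
carry_out(
  deltas=[
    [[-0.25,-0.45,0],[0,0,0]],
    [[-0.5,-0.95,0],[0,0,0]],
    [[-0.5,-0.95,0],[0,0,0]],
  ],
)

```text
time: 2.25
tcp_pos: [0.4328, 0.2917, 0.2104]
orientation: [-0.14, 3.137, -0.001]
ft_force: [0.6, 1.0, -0.6]
opening: 0.002
finger_force: 0.0
```

Call:
carry_out(
  deltas=[
    [[-0.25,-0.45,0],[0,0,0]],
    [[-0.5,-0.95,0],[0,0,0]],
    [[-0.5,-0.95,0],[0,0,0]],
  ],
)

```text
time: 2.62
tcp_pos: [0.4914, 0.2023, 0.2103]
orientation: [-0.141, 3.138, -0.001]
ft_force: [-0.1, 0.5, 0.2]
opening: -0.004
finger_force: 0.0
```

Call:
carry_out(
  deltas=[
    [[-0.25,-0.45,0],[0,0,0]],
    [[-0.49,-0.92,0],[0,0,0]],
    [[-0.49,-0.92,0],[0,0,0]],
  ],
)

```text
time: 3.0
tcp_pos: [0.5487, 0.116, 0.2101]
orientation: [-0.143, 3.138, -0.001]
ft_force: [-0.1, 0.5, -0.5]
opening: 0.001
finger_force: 0.0
```

Call:
carry_out(
  deltas=[
    [[-0.25,-0.45,0],[0,0,0]],
    [[-0.49,-0.92,0.2],[0,0,0]],
    [[-0.49,-0.92,0.5],[0,0,0]],
    [[-0.49,-0.92,0.7],[0,0,0]],
    [[-0.49,-0.92,0.7],[0,0,0]],
    [[-0.49,-0.92,0.7],[0,0,0]],
    [[-0.49,-0.92,0.7],[0,0,0]],
  ],
)

```text
time: 3.88
tcp_pos: [0.6054, 0.0317, 0.1414]
orientation: [-0.152, 3.136, 0.001]
ft_force: [-0.2, -0.2, -0.0]
opening: -0.003
finger_force: 0.0
```

```bash
python3 - <<'E'
from h import *
f=grab_frame("scene");g=grab_frame("top")
a=cv2.resize(f["img"][130:260,200:360],None,fx=4,fy=4,interpolation=cv2.INTER_CUBIC)[:, :640]
cv2.imwrite("pics/s1.png",a[:,:,::-1])
s=bot.observe();print(s["time"],s["tcp_pos"],s["ft_force"],s["joints"])
E
```

```text
3.975 [0.60524292 0.03113744 0.14113382] [-0.87224213 -0.32149014  0.29691951] [-0.25962106  0.44413281  0.17374531  1.73181769 -0.09033494  0.97186999
  1.6153526 ]
```

View pics/s1.png

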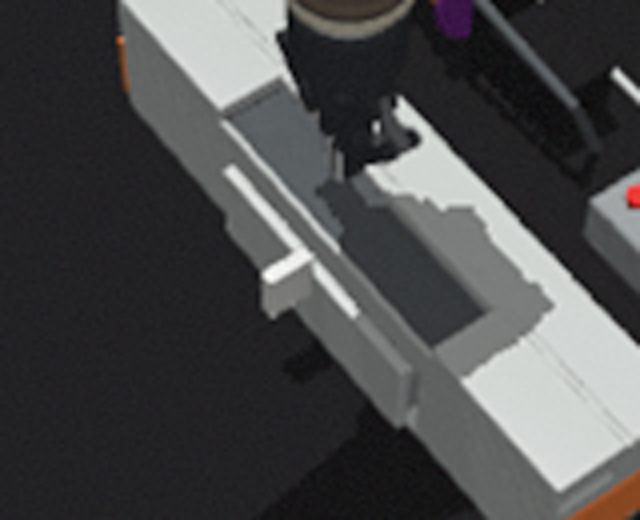

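The crop shows the shut fingers over the middle of the dark ledge at about (345,175), with the tab at (285,280). Next I'll descend gently.

Call:
carry_out(
  deltas=[
    [[0,0,0.08],[0,0,0]],
    [[0,0,0.15],[0,0,0]],
    [[0,0,0.2],[0,0,0]],
    [[0,0,0.23],[0,0,0]],
    [[0,0,0.24],[0,0,0]],
    [[0,0,0.25],[0,0,0]],
    [[0,0,0.26],[0,0,0]],
    [[0,0,0.265],[0,0,0]],
    [[0,0,0.265],[0,0,0]],
  ],
)

```text
time: 5.1
tcp_pos: [0.6048, 0.0307, 0.1137]
orientation: [-0.151, 3.138, 0.0]
ft_force: [-0.6, 0.2, 0.7]
opening: -0.003
finger_force: 0.0
```

Call:
carry_out(
  deltas=[
    [[0,0,0.01],[0,0,0]],
    [[0,0,0.02],[0,0,0]],
    [[0,0,0.02],[0,0,0]],
    [[0,0,0.02],[0,0,0]],
  ],
)

```text
time: 5.6
tcp_pos: [0.6048, 0.0307, 0.1117]
orientation: [-0.15, 3.138, 0.0]
ft_force: [-0.3, 0.7, -0.0]
opening: -0.003
finger_force: 0.0
```

Call:
carry_out(
  deltas=[
    [[0,0,0.01],[0,0,0]],
    [[0,0,0.02],[0,0,0]],
    [[0,0,0.03],[0,0,0]],
    [[0,0,0.03],[0,0,0]],
    [[0,0,0.03],[0,0,0]],
  ],
)

```text
time: 6.22
tcp_pos: [0.6048, 0.0307, 0.1087]
orientation: [-0.151, 3.138, 0.0]
ft_force: [-0.2, 0.5, -0.3]
opening: -0.002
finger_force: 0.0
```

Call:
carry_out(
  deltas=[
    [[0,0,0.01],[0,0,0]],
    [[0,0,0.02],[0,0,0]],
    [[0,0,0.03],[0,0,0]],
    [[0,0,0.03],[0,0,0]],
    [[0,0,0.03],[0,0,0]],
  ],
)

```text
time: 6.85
tcp_pos: [0.6048, 0.0307, 0.1057]
orientation: [0.151, -3.138, 0.0]
ft_force: [0.1, 0.4, 0.3]
opening: 0.0
finger_force: 0.0
```

```bash
python3 - <<'E'
from h import *
for i in range(6):
    f=grab_frame("wrist" if i==5 else "scene");s=bot.observe();print(s["tcp_pos"],s["ft_force"])
cv2.imwrite("pics/w1.png",f["img"][:,:,::-1])
E
```

```text
[0.60476472 0.03071403 0.10570491] [-0.27133691  0.45615965  0.03270252]
[0.60480519 0.03072226 0.10572071] [ 0.59868063 -0.19578271  0.30533488]
[0.60481913 0.03073411 0.10571777] [ 0.12675458  0.46000355 -0.64376576]
[0.60480535 0.03070405 0.10571912] [ 0.03332105 -0.42026738 -0.06002131]
[0.60480144 0.03070169 0.10571011] [ 0.03117537 -0.61173248  0.74448623]
[0.60481314 0.03072753 0.10570651] [-0.37663872  0.27703097 -0.7274784 ]
```

View pics/w1.png

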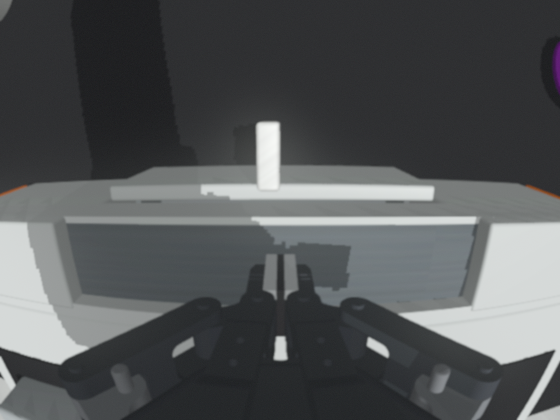

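The wrist view shows the fingertips at (281,258) over the ledge strip (rows 222–300), with the tab at (268,155). There's no clear force yet, so I'll keep lowering in small steps.

Call:
carry_out(
  deltas=[
    [[0,0,0.01],[0,0,0]],
    [[0,0,0.015],[0,0,0]],
    [[0,0,0.02],[0,0,0]],
    [[0,0,0.02],[0,0,0]],
  ],
)

```text
time: 7.65
tcp_pos: [0.6048, 0.0307, 0.1036]
orientation: [0.151, -3.138, -0.0]
ft_force: [-0.6, 1.0, 0.3]
opening: -0.0
finger_force: 0.0
```

Call:
carry_out(
  deltas=[
    [[0,0,0.005],[0,0,0]],
    [[0,0,0.01],[0,0,0]],
    [[0,0,0.01],[0,0,0]],
    [[0,0,0.01],[0,0,0]],
  ],
)

```text
time: 8.15
tcp_pos: [0.6048, 0.0307, 0.1027]
orientation: [-0.151, 3.138, 0.0]
ft_force: [0.1, 0.1, 0.1]
opening: -0.0
finger_force: 0.0
```

Call:
carry_out(
  deltas=[
    [[0,0,0.005],[0,0,0]],
    [[0,0,0.01],[0,0,0]],
    [[0,0,0.015],[0,0,0]],
    [[0,0,0.015],[0,0,0]],
  ],
)

```text
time: 8.65
tcp_pos: [0.6048, 0.0307, 0.1011]
orientation: [0.15, -3.138, 0.0]
ft_force: [-0.3, 0.4, 0.4]
opening: 0.002
finger_force: 0.0
```

```bash
python3 - <<'E'
from h import *
f=grab_frame("scene");a=f["img"][150:215,240:320]
a=cv2.resize(a,None,fx=9,fy=9,interpolation=cv2.INTER_CUBIC)
cv2.imwrite("pics/s2.png",cv2.convertScaleAbs(a,alpha=1.5)[:,:,::-1])
s=bot.observe();print(s["time"],s["tcp_pos"],s["ft_force"],np.array(s["wrist_torque"]))
E
```

```text
8.7 [0.60479171 0.03073892 0.10118734] [ 0.12141014  1.06964268 -0.41958077] [-0.00121735 -0.04087706 -0.00410684]
```

View pics/s2.png

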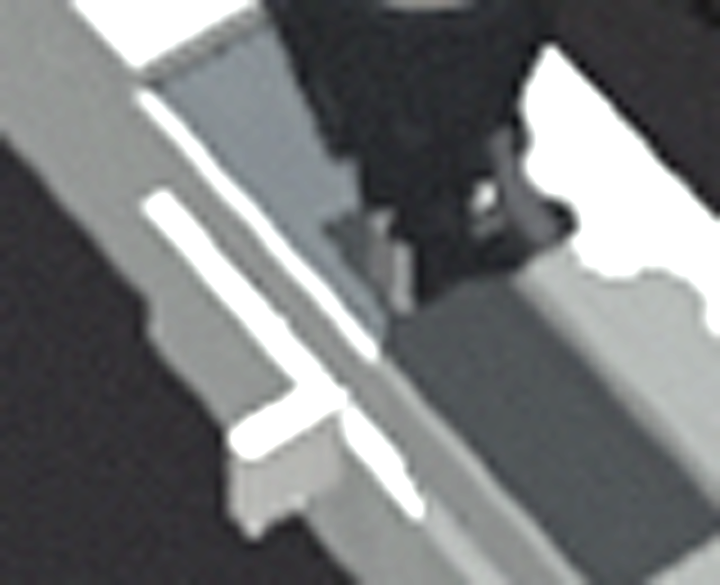

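The crop shows the fingertip end at (400,305), over the ledge near its front half. I'll compare that with the projected TCP.

```bash
python3 - <<'E'
from h import *
f=grab_frame("scene");K=np.array(f["K"]);T=np.array(f["cam_to_world"])
for z in [.101,.115,.128]:
  for dx in (-.011,.011):
    c=T[:3,:3].T@(np.array([.6048+dx,.0307-0.01,z])-T[:3,3]);c/=-c[2]
    print(z,dx,K[0][0]*c[0]+K[0][2],-K[1][1]*c[1]+K[1][2])
print(px2w(f,284,182),px2w(f,283,180),f["depth"][176:190,280:290].round(3))
F=np.array([bot.observe()["ft_force"] for _ in range(3)]);print(F)
E
```

```text
0.101 -0.011 284.6192143600669 190.51722937584208
0.101 0.011 291.47499853126146 187.137078231501
0.115 -0.011 284.6776744084084 187.6303880758958
0.115 0.011 291.58959095374917 184.23411258018245
0.128 -0.011 284.7328296855515 184.906741132659
0.128 0.011 291.6976984652888 181.4954289409323
[0.59472444 0.02620116 0.13420857] [0.59357348 0.02961751 0.14019496] [[1.457 1.437 1.423 1.415 1.399 1.398 1.394 1.4   1.383 1.38 ]
 [1.459 1.463 1.425 1.411 1.413 1.405 1.412 1.408 1.382 1.379]
 [1.459 1.461 1.426 1.424 1.42  1.414 1.414 1.408 1.384 1.375]
 [1.454 1.455 1.429 1.429 1.42  1.427 1.418 1.41  1.388 1.386]
 [1.456 1.456 1.431 1.427 1.421 1.429 1.418 1.417 1.416 1.388]
 [1.455 1.451 1.441 1.437 1.433 1.431 1.425 1.416 1.427 1.425]
 [1.452 1.447 1.448 1.435 1.431 1.432 1.431 1.425 1.428 1.456]
 [1.45  1.45  1.451 1.45  1.437 1.437 1.439 1.432 1.448 1.45 ]
 [1.453 1.45  1.451 1.447 1.455 1.452 1.452 1.449 1.449 1.451]
 [1.446 1.453 1.444 1.448 1.445 1.449 1.447 1.446 1.446 1.445]
 [1.443 1.447 1.448 1.44  1.435 1.445 1.444 1.445 1.449 1.446]
 [1.441 1.445 1.443 1.444 0.    1.447 1.445 1.445 1.448 1.447]
 [1.445 1.444 1.438 1.438 1.439 1.448 1.442 1.441 1.437 1.442]
 [1.455 1.433 1.437 1.443 1.432 1.441 1.441 1.441 1.434 1.436]]
[[-0.89911905  0.23759606 -0.24640695]
 [-0.89911905  0.23759606 -0.24640695]
 [-0.89911905  0.23759606 -0.24640695]]
```

The picture suggests the real tip is still about 10 mm above the surface. I'll continue stepping down with force checks.

Call:
carry_out(
  deltas=[
    [[0,0,0.01],[0,0,0]],
    [[0,0,0.02],[0,0,0]],
    [[0,0,0.03],[0,0,0]],
    [[0,0,0.03],[0,0,0]],
  ],
)

```text
time: 9.25
tcp_pos: [0.6047, 0.0307, 0.0981]
orientation: [0.15, -3.138, 0.0]
ft_force: [-0.4, -0.1, -0.1]
opening: 0.002
finger_force: 0.0
```

Call:
carry_out(
  deltas=[
    [[0,0,0.005],[0,0,0]],
    [[0,0,0.01],[0,0,0]],
    [[0,0,0.015],[0,0,0]],
    [[0,0,0.015],[0,0,0]],
  ],
)

```text
time: 9.75
tcp_pos: [0.6047, 0.0307, 0.0966]
orientation: [0.151, -3.138, -0.0]
ft_force: [-0.1, 1.2, 0.6]
opening: -0.001
finger_force: 0.0
```

Call:
carry_out(
  deltas=[
    [[0,0,0.005],[0,0,0]],
    [[0,0,0.01],[0,0,0]],
    [[0,0,0.015],[0,0,0]],
    [[0,0,0.015],[0,0,0]],
  ],
)

```text
time: 10.25
tcp_pos: [0.6048, 0.0307, 0.0951]
orientation: [0.15, -3.138, 0.0]
ft_force: [-0.3, 0.8, 0.2]
opening: 0.003
finger_force: 0.0
```

```bash
python3 - <<'E'
from h import *
f=grab_frame("wrist");a=f["img"][200:330,180:380]
a=cv2.resize(a,None,fx=4,fy=4,interpolation=cv2.INTER_CUBIC)
cv2.imwrite("pics/w2.png",cv2.convertScaleAbs(a,alpha=1.5)[:,:,::-1])
s=bot.observe();print(s)
E
```

```text
{'time': 10.3, 'joints': array([-0.2515467 ,  0.49726658,  0.1646787 ,  1.7708715 , -0.10151144,
        0.88176009,  1.6248322 ]), 'qvel': array([ 0.00036214, -0.00075283, -0.0004116 , -0.00092851,  0.00025615,
       -0.00043358, -0.00212381]), 'joint_efforts': array([ 6.16090456e-04, -6.04850292e+01,  3.53143707e+00, -2.53714979e+01,
        1.14264479e-02, -1.68451425e-04,  3.51840099e-04]), 'tcp_pos': array([0.60475178, 0.03070801, 0.09515513]), 'orientation': array([ 1.50533655e-01, -3.13790140e+00, -1.88609826e-05]), 'ft_force': array([0.11127212, 0.36723408, 0.00861213]), 'wrist_torque': array([0.00740101, 0.00328463, 0.02679108]), 'finger_force': 0.0, 'opening': 0.005135523233537839}
```

View pics/w2.png

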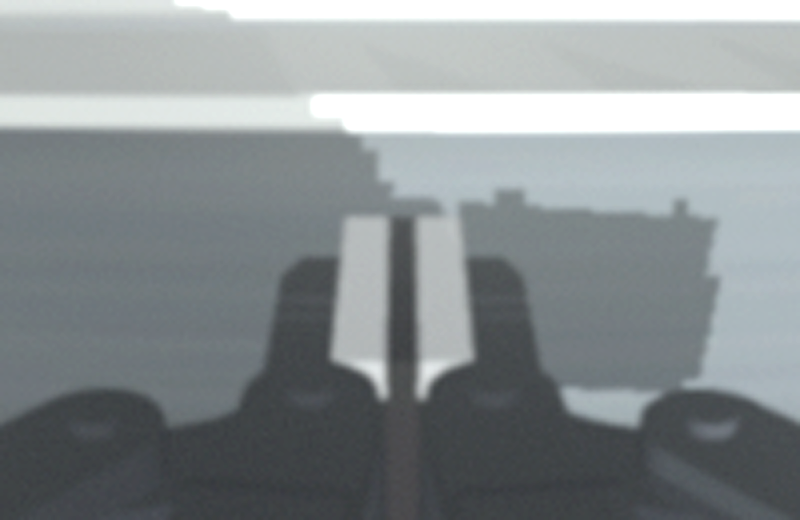

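The wrist crop shows the fingertips at (400,215), with their shadow (415–440,205) almost touching. Contact is close.

Call:
carry_out(
  deltas=[
    [[0,0,0.005],[0,0,0]],
    [[0,0,0.01],[0,0,0]],
    [[0,0,0.015],[0,0,0]],
    [[0,0,0.015],[0,0,0]],
  ],
)

```text
time: 10.8
tcp_pos: [0.6048, 0.0307, 0.0941]
orientation: [-0.15, 3.138, 0.0]
ft_force: [-2.1, 0.5, 5.4]
opening: -0.001
finger_force: 2.4
```

Call:
carry_out(
  deltas=[
    [[0,0,0.003],[0,0,0]],
    [[0,0,0.006],[0,0,0]],
    [[0,0,0.01],[0,0,0]],
    [[0,0,0.01],[0,0,0]],
  ],
)

```text
time: 11.3
tcp_pos: [0.6048, 0.0307, 0.094]
orientation: [-0.15, 3.137, 0.001]
ft_force: [-5.1, -0.9, 12.7]
opening: -0.0
finger_force: 6.4
```

Call:
carry_out(
  deltas=[
    [[0,0,0.003],[0,0,0]],
    [[0,0,0.006],[0,0,0]],
    [[0,0,0.01],[0,0,0]],
    [[0,0,0.01],[0,0,0]],
  ],
)

```text
time: 11.8
tcp_pos: [0.6049, 0.0307, 0.094]
orientation: [-0.15, 3.137, 0.001]
ft_force: [-8.1, -0.6, 20.3]
opening: 0.0
finger_force: 10.3
```

Call:
carry_out(
  deltas=[
    [[0,0,-0.02],[0,0,0]],
    [[0,0.05,-0.02],[0,0,0]],
    [[0,0.1,-0.02],[0,0,0]],
    [[0,0.15,-0.02],[0,0,0]],
    [[0,0.2,-0.02],[0,0,0]],
    [[0,0.2,-0.02],[0,0,0]],
  ],
)

```text
time: 12.55
tcp_pos: [0.6025, 0.052, 0.0933]
orientation: [0.153, -3.137, -0.001]
ft_force: [-0.1, 0.0, 1.0]
opening: 0.0
finger_force: 0.4
```

Call:
carry_out(
  deltas=[
    [[0,0.05,0],[0,0,0]],
    [[0,0.1,0],[0,0,0]],
    [[0,0.15,0],[0,0,0]],
    [[0,0.2,0],[0,0,0]],
    [[0,0.2,0],[0,0,0]],
  ],
)

```text
time: 13.18
tcp_pos: [0.6009, 0.0714, 0.0936]
orientation: [0.152, -3.138, -0.001]
ft_force: [-0.0, 0.1, 0.8]
opening: -0.001
finger_force: 0.3
```

The force dropped to about 1 N with z below the surface level, so this is probably the flap. I'll press gently.

Call:
carry_out(
  deltas=[
    [[0,0,0.005],[0,0,0]],
    [[0,0,0.01],[0,0,0]],
    [[0,0,0.02],[0,0,0]],
    [[0,0,0.02],[0,0,0]],
  ],
)

```text
time: 13.68
tcp_pos: [0.601, 0.0704, 0.0916]
orientation: [-0.15, 3.138, 0.0]
ft_force: [-0.0, 0.3, 0.7]
opening: -0.003
finger_force: 0.5
```

Call:
carry_out(
  deltas=[
    [[0,0,0.02],[0,0,0]],
    [[0,0,0.04],[0,0,0]],
    [[0,0,0.06],[0,0,0]],
    [[0,0,0.07],[0,0,0]],
    [[0,0,0.08],[0,0,0]],
    [[0,0,0.08],[0,0,0]],
  ],
)

```text
time: 14.42
tcp_pos: [0.601, 0.0704, 0.0839]
orientation: [-0.15, 3.138, -0.0]
ft_force: [-0.8, -0.7, 3.9]
opening: -0.005
finger_force: 1.8
```

Call:
carry_out(
  deltas=[
    [[0,0,0.01],[0,0,0]],
    [[0,0,0.02],[0,0,0]],
    [[0,0,0.03],[0,0,0]],
    [[0,0,0.03],[0,0,0]],
  ],
)

```text
time: 14.92
tcp_pos: [0.6011, 0.0705, 0.0813]
orientation: [-0.15, 3.138, 0.0]
ft_force: [-2.6, -0.4, 6.8]
opening: 0.0
finger_force: 3.8
```

Call:
carry_out(
  deltas=[
    [[0,0,0.01],[0,0,0]],
    [[0,0,0.02],[0,0,0]],
    [[0,0,0.03],[0,0,0]],
    [[0,0,0.03],[0,0,0]],
  ],
)

```text
time: 15.42
tcp_pos: [0.6011, 0.0704, 0.0786]
orientation: [-0.15, 3.137, 0.0]
ft_force: [-2.6, -0.4, 10.0]
opening: -0.002
finger_force: 5.0
```

Call:
carry_out(
  deltas=[
    [[0,0,0.005],[0,0,0]],
    [[0,0,0.005],[0,0,0]],
    [[0,0,-0.1],[0,0,0]],
    [[0,0,-0.3],[0,0,0]],
    [[0,0,-0.6],[0,0,0]],
    [[0,0,-0.9],[0,0,0]],
    [[0,0,-0.9],[0,0,0]],
  ],
  gripper=-1,
)

```text
time: 16.3
tcp_pos: [0.6023, 0.0706, 0.17]
orientation: [-0.15, 3.134, 0.001]
ft_force: [1.3, -0.0, -0.5]
opening: 0.003
finger_force: 0.0
```

```bash
python3 - <<'E'
from h import *
for c in ["scene","top"]:
    f=grab_frame(c)
    for q in spotter.mark_of("tab",f)[:2]: print(c,q,px2w(f,*q["at"],z=.088))
    for q in spotter.look_for("tab",f)[:2]: print(c,q)
    if c=="scene": cv2.imwrite("pics/s3.png",cv2.resize(f["img"][130:260,200:360],None,fx=4,fy=4)[:,:,::-1])
s=bot.observe();print(s["time"],s["tcp_pos"],s["orientation"])
E
```

```text
scene {'at': [259.5, 206.2], 'conf': 0.67} [0.51321656 0.01888729 0.088     ]
scene {'at': [352.8, 357.7], 'conf': 0.36} [ 0.494048  -0.4509508  0.088    ]
scene {'extent': [244.1, 173.0, 63.1, 70.3], 'conf': 0.82}
top {'at': [266.6, 214.1], 'conf': 0.58} [0.5177212  0.01218457 0.088     ]
top {'at': [259.8, 183.7], 'conf': 0.5} [0.60749156 0.03100284 0.088     ]
top {'extent': [249.5, 185.8, 48.8, 37.1], 'conf': 0.81}
16.6 [0.6002638  0.07046394 0.16652487] [ 1.50577117e-01 -3.13599962e+00  4.93244367e-04]
```

View pics/s3.png

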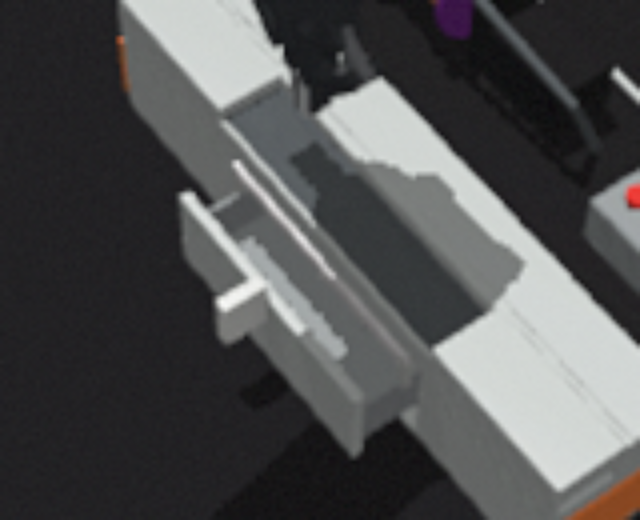

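The drawer has sprung ajar; its tab is at about (240,305) in the crop. Next I'll move above the tab with the gripper part open.

Call:
carry_out(
  deltas=[
    [[0.3,-0.15,0],[0,0,0]],
    [[0.6,-0.3,0],[0,0,0]],
    [[0.91,-0.45,0],[0,0,0]],
    [[0.91,-0.45,0],[0,0,0]],
    [[0.91,-0.45,0.2],[0,0,0]],
    [[0.91,-0.45,0.3],[0,0,0]],
    [[0.91,-0.45,0.3],[0,0,0]],
    [[0.91,-0.45,0.3],[0,0,0]],
  ],
  gripper=0.3,
)

```text
time: 17.6
tcp_pos: [0.5151, 0.0172, 0.1379]
orientation: [-0.151, 3.138, -0.0]
ft_force: [-0.5, -0.6, 0.9]
opening: 0.653
finger_force: 0.0
```

```bash
python3 - <<'E'
from h import *
f=grab_frame("wrist");cv2.imwrite("pics/w3.png",f["img"][:,:,::-1])
s=bot.observe();print(s["time"],s["tcp_pos"],s["orientation"],s["opening"])
E
```

```text
17.65 [0.5151402  0.01714601 0.138054  ] [-1.50735424e-01  3.13742425e+00  4.40108803e-05] 0.6483937675592667
```

View pics/w3.png

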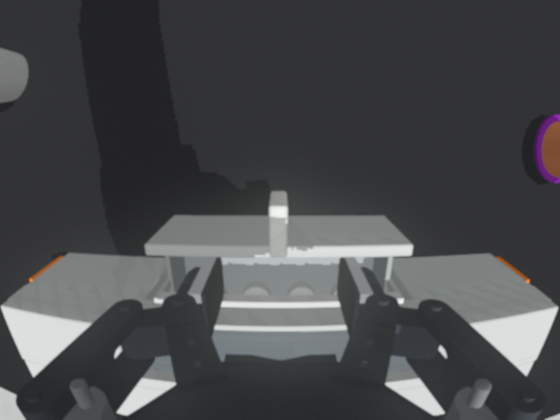

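The wrist view shows the fingers centred at column 281 and the tab at column 279 (rows 193–255). I'll check the fore-aft position with depth.

```bash
python3 - <<'E'
from h import *
np.set_printoptions(precision=4,suppress=True)
f=grab_frame("wrist");K=np.array(f["K"]);T=np.array(f["cam_to_world"])
print(T[:3,3],K[0])
for u,v in [(279,197),(279,203),(279,208),(279,215),(279,225),(279,235),(279,245),(279,252),(279,258),(240,220),(240,235),(240,250),(215,265),(215,290),(345,265)]:
    d=f["depth"][v,u];x,y=(u-K[0][2])/K[0][0],(v-K[1][2])/K[1][1];r=np.hypot(x,y);k=np.tan(r)/r
    p=T[:3,:3]@(np.array([x*k,-y*k,-1])*d)+T[:3,3]
    q=R.from_rotvec([0,0,-.096]).apply(p-np.array([.610,.027,0]))
    print(u,v,d,p,"ledge",q)
E
```

```text
[0.4429 0.0108 0.3028] [325.1923   0.     280.1063]
279 197 0.22459644 [0.497  0.0153 0.0846] ledge [-0.1136 -0.0008  0.0846]
279 203 0.20881417 [0.4969 0.0154 0.1011] ledge [-0.1137 -0.0007  0.1011]
279 208 0.20465647 [0.4988 0.0156 0.106 ] ledge [-0.1118 -0.0007  0.106 ]
279 215 0.20573606 [0.5033 0.016  0.1062] ledge [-0.1073 -0.0007  0.1062]
279 225 0.20703444 [0.5098 0.0166 0.1068] ledge [-0.1008 -0.0007  0.1068]
279 235 0.20919918 [0.5166 0.0173 0.1066] ledge [-0.0939 -0.0007  0.1066]
279 245 0.21156467 [0.5237 0.018  0.1063] ledge [-0.0868 -0.0007  0.1063]
279 252 0.21320029 [0.5288 0.0185 0.1061] ledge [-0.0817 -0.0007  0.1061]
279 258 0.31039792 [0.5735 0.0225 0.018 ] ledge [-0.0368 -0.001   0.018 ]
240 220 0.29052874 [ 0.5359 -0.0163  0.0265] ledge [-0.0779 -0.036   0.0265]
240 235 0.2544978 [ 0.5357 -0.0119  0.0641] ledge [-0.0777 -0.0316  0.0641]
240 250 0.2345643 [ 0.5389 -0.0092  0.086 ] ledge [-0.0743 -0.0292  0.086 ]
215 265 0.13830638 [ 0.507  -0.0114  0.1769] ledge [-0.1062 -0.0283  0.1769]
215 290 0.13303971 [ 0.5149 -0.0098  0.1848] ledge [-0.0982 -0.0276  0.1848]
345 265 0.13806134 [0.5014 0.0448 0.1771] ledge [-0.1064  0.0282  0.1771]
```

Call:
carry_out(
  deltas=[
    [[0,0,0.2],[0,0,0]],
    [[0,0,0.4],[0,0,0]],
    [[0,0,0.6],[0,0,0]],
    [[0,0,0.75],[0,0,0]],
    [[0,0,0.85],[0,0,0]],
    [[0,0,0.85],[0,0,0]],
    [[0,0,0.85],[0,0,0]],
  ],
)

```text
time: 18.58
tcp_pos: [0.5151, 0.017, 0.0532]
orientation: [-0.15, 3.137, 0.0]
ft_force: [-1.0, -0.8, 1.0]
opening: 0.648
finger_force: 0.0
```

Call:
carry_out(
  deltas=[
    [[0,0,0],[0,0,0]],
    [[0,0,0],[0,0,0]],
    [[0,0,0],[0,0,0]],
    [[0,0,0],[0,0,0]],
    [[0,0,0],[0,0,0]],
    [[0,0,0],[0,0,0]],
  ],
  gripper=-1,
  squeeze=30,
)

```text
time: 19.32
tcp_pos: [0.5151, 0.0158, 0.0532]
orientation: [-0.149, 3.137, -0.002]
ft_force: [0.6, -5.3, 3.3]
opening: 0.132
finger_force: 33.5
```

Call:
carry_out(
  deltas=[
    [[0.08,0,0],[0,0,0]],
    [[0.16,0,0],[0,0,0]],
    [[0.24,0,0],[0,0,0]],
    [[0.32,0,0],[0,0,0]],
    [[0.4,0,0],[0,0,0]],
    [[0.48,0,0],[0,0,0]],
    [[0.54,0,0],[0,0,0]],
    [[0.58,0,0],[0,0,0]],
    [[0.6,0,0],[0,0,0]],
    [[0.6,0,0],[0,0,0]],
  ],
)

```text
time: 20.58
tcp_pos: [0.4553, 0.0101, 0.0531]
orientation: [-0.149, 3.137, -0.001]
ft_force: [-0.2, -6.2, 4.2]
opening: 0.134
finger_force: 33.6
```

Nothing resisted the pull. I'll release, lift clear and check.

Call:
carry_out(
  deltas=[
    [[0,0,0],[0,0,0]],
    [[0,0,0],[0,0,0]],
    [[0,0,0],[0,0,0]],
    [[0,0,0],[0,0,0]],
    [[0,0,0],[0,0,0]],
    [[0,0,-0.15],[0,0,0]],
    [[0,0,-0.4],[0,0,0]],
    [[0,0,-0.7],[0,0,0]],
    [[0,0,-1],[0,0,0]],
    [[0,0,-1],[0,0,0]],
    [[0,0,-1],[0,0,0]],
  ],
  gripper=0.3,
)

```text
time: 21.95
tcp_pos: [0.4548, 0.0113, 0.1529]
orientation: [-0.151, 3.138, 0.0]
ft_force: [-0.6, 0.2, -0.4]
opening: 0.648
finger_force: 0.0
```

```bash
python3 - <<'E'
from h import *
np.set_printoptions(precision=4,suppress=True)
f=grab_frame("wrist");K=np.array(f["K"]);T=np.array(f["cam_to_world"])
v,u=np.mgrid[:420,:560];d=f["depth"];x,y=(u-K[0][2])/K[0][0],(v-K[1][2])/K[1][1];r=np.hypot(x,y)+1e-9;k=np.tan(np.minimum(r,1.4))/r
P=np.stack([x*k*d,-y*k*d,-d],-1)@T[:3,:3].T+T[:3,3]
Q=R.from_rotvec([0,0,-.096]).apply((P-np.array([.610,.027,0])).reshape(-1,3))
m=(abs(Q[:,1])<.008)&(abs(Q[:,2]-.106)<.004)&(Q[:,0]<-.06)&(Q[:,0]>-.25)
print(m.sum(),np.percentile(Q[m,0],[1,50,99]))
g=grab_frame("scene")
for q in spotter.mark_of("tab",g)[:1]:print(q,px2w(g,*q["at"],z=.088))
for n in ["spool","wash_bottle"]:
    for q in spotter.mark_of(n,g)[:1]:print(n,q,px2w(g,*q["at"],z=0))
s=bot.observe();print(s["time"],s["tcp_pos"],s["ft_force"],s["opening"])
E
```

```text
867 [-0.1735 -0.1573 -0.139 ]
{'at': [239.4, 219.7], 'conf': 0.96} [0.4458 0.0091 0.088 ]
spool {'at': [180.0, 156.3], 'conf': 0.76} [0.4172 0.3529 0.    ]
wash_bottle {'at': [351.4, 355.9], 'conf': 0.8} [ 0.5176 -0.4296  0.    ]
22.2 [0.4545 0.0112 0.152 ] [ 0.5855  0.1922 -0.8339] 0.6510589949748598
```

The tab centre is now 156 mm in front of the ledge line, which puts the drawer about 98 mm out. I'll hand the job in.

```bash
python3 -c "
from cell import bot
print(bot.job_done())"
```

```text
the job is handed in; nothing more can be done
None
```

I pressed the catch, which released the drawer, then pulled it by the tab to about 98 mm of its 100 mm and let go; I handed the job in at about 22 s. The spool and bottle stayed put within camera accuracy; I didn't re-check the beaker, but the arm never went near it.

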